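# Line up cartons by size on the tilted pick shelf

### The arm

A 6-joint arm with a two-finger parallel gripper is mounted at the origin on the work surface. World frame = base frame: x ahead of the robot, y to its left, z up, the work surface at z = 0. Lengths are in m, angles in rad, forces in N, time in s.
With the tool pointing down it reaches from about 0.275 to 0.75 m from the base axis. Payload 10.2 kg.
Tool frame: the origin (TCP) lies midway between the tips of the shut fingers; the grasp point (between the pads) lies 19 mm behind it; z points along the fingers, y is the direction in which the jaws open and shut (so a half turn about z gives the same grasp; the last joint's range is limited). The gripper opens to 85 mm and grips with 20 to 120 N. Pads are 22 mm wide; open, the fingers measure 114 mm over their backs; the gripper's body (76 mm by 85 mm) begins 54 mm behind the grasp point. The pads swing forward as they close: fully open they stand 13 mm farther back than shut.
Start: joints at [-1.36, 0.313, 1.498, -0, 1.331, -0.223], TCP at [0.221, -0.476, 0.231] pointing down, gripper open.
Joint ranges: [-2.94, 2.94], [-0.97, 2.17], [0.19, 2.56], [-1.23, 4.37], [0.02, 3.11], [-2.88, 2.88]. Speed limits (rad/s): [2.39, 2.39, 3.01, 3.14, 3.14, 3.14].

### API

Orientations are given as a unit quaternion [x, y, z, w].
In Python, from cell import arm gives the robot as it stands.
- The arm moves only by the shell command python3 -m creep 'ROWS'. ROWS is JSON, one flat list of numbers, 7 for each row, row after row: the shift along the world's x, y, z in m, then the turn, a rotation vector about the world's x, y, z in degrees, then the closure in counts, from 0 (fully open) to 255 (shut). In form: [x, y, z, wx, wy, wz, fingers, x, y, z, wx, wy, wz, fingers, ...]. A call has 1 to 8 rows; each row shifts and turns the pose as measured when the row begins; what a row does not reach is not made up. A row lasts 1/8 s, in which the tool goes at most 62.5 mm and 10.7 degrees, less where a joint would pass 70% of its speed; a pose out of reach is approached as far as the arm can. A call with a gripper value outside its range is refused whole. The fingers move at their own pace and stop on an object; the grip force is fixed at half the most. Time passes only in rows, so rows that do not move let the fingers close. It gives the time, the measured TCP pose, the force and the opening at its end, in the units of the state.
- arm.observe(): the state, without advancing time (a new reading comes with each control period).
- arm.capture(name): name is "scene" or "top"; returns a dict with "pixels" (480x640x3 uint8, red, green, blue), "z_map" (480x640 float32, m along the optical axis (not along the pixel's ray), 0 where there is no reading), "fx", "fy", "cx", "cy" (pixels), "R" (3x3) and "t" (3): a world point X has camera coordinates R X + t. Camera axes: x right, y down, z forward; pixel columns grow to the right and rows downward; lengths in m; the calibration is good to about 2 mm. A picture is of the moment at which its call begins.
- arm.finish_job(): hands the job in, once; it reports no verdict.
The state is a dict: "t": time; "joint_positions": joint angles; "dq": joint speeds; "effort": joint torques, N m; "ee_pos": TCP position; "tool_rot": TCP orientation; "force": force on the tool from outside, world axes, zero at the start; "moment": the same for the moment, N m; "finger_gap": finger opening in m.
Only numpy, scipy, OpenCV 4.12 (cv2) and the standard library are available. Lean on these libraries where they do the work, as an engineer would, in place of code of your own. Each camera call takes 0.05 s, during which the arm holds its last target. There are 200 camera calls.

### The job

The tilted pick shelf has six lanes: the tallest carton already stands in one end lane and a roll of labels in the other. Stand the four loose cartons in the four empty lanes between them, one to a lane, in order of size so that the row steps down from the carton already there to the smallest beside the label roll, each in the middle of its lane, square to the front lip and right up against it. Keep every carton upright, and do not shift the carton and the label roll at the ends.

Things in the scene. Friction and masses are not known exactly. Their poses are not given: they have to be found in the camera images.
- carton_s_mid (a point): The smallest of the four loose brown cardboard cartons: square, 40 x 40 mm, 60 mm tall, standing upright on the bench. This point is its centre, half-way up; x and y are square to its sides, z is up. It is rigid and weighs 50 to 350 g, like the others. Small bench things (marker, knife, tape roll), none over 20 mm high, lie on the bench between the cartons.
- carton_m_mid (a point): The second smallest of the four loose brown cardboard cartons: square, 46 x 46 mm, 80 mm tall, standing upright on the bench. This point is its centre, half-way up; x and y are square to its sides, z is up. 
- carton_l_mid (a point): The second largest of the four loose brown cardboard cartons: square, 52 x 52 mm, 100 mm tall, standing upright on the bench. This point is its centre, half-way up; x and y are square to its sides, z is up. 
- carton_xl_mid (a point): The largest of the four loose brown cardboard cartons: square, 58 x 58 mm, 120 mm tall, standing upright on the bench. This point is its centre, half-way up; x and y are square to its sides, z is up. Bench equipment stands farther out to the sides, at least 15 mm from any carton: ring binder (60 mm high), tape dispenser (130 mm), scale, open box (240 mm, lid up).
- first_carton_mid (a point): The tallest carton, same kind: 64 x 64 mm, 140 mm tall, 0.55 kg, already standing loose on the slope against the lip in one end lane of the shelf (left or right end, it varies), 78 mm along the shelf from the nearest empty lane. This point is its centre, half-way up; z square to the slope.
- label_roll_mid (a point): Roll of white labels, 64 mm across and 50 mm high, lying loose on its flat end on the slope against the lip in the other end lane, 78 mm from the nearest empty lane. This point is its centre, half-way up.
- lane1: Leftmost (+y) of the shelf's four empty lanes: black rubber mat, 66 mm wide, 75 mm deep, on grey steel. Origin: on the sloping surface, mid-width of the lane, at the foot of the front lip's inner face. Axes: x up the slope away from the lip and the robot, y along the shelf to the left, z square to the slope. Lanes are 78 mm apart.
- lane2: Second empty lane from the left, described like lane1. The shelf slopes 0.21 rad down towards the robot; its surface is 30 mm above the bench at the lip and runs 135 mm up the slope. Lip and end cheeks stand 16 mm above it, the rear edge 12 mm. The shelf is fixed; its place and yaw vary.
- lane3: Third empty lane from the left, described like lane1. Cartons set on the slope are held by friction and do not slide down to the lip by themselves.
- lane4: Rightmost (-y) of the four empty lanes, described like lane1. Loose cartons may start as little as 30 mm from the shelf, so a wide hand can meet the tall cartons on it. Nothing stands on it but the carton and the label roll in its end lanes.
Things that resemble listed ones, but are neither listed nor needed, are in the scene too. Leave any orange or turquoise look-alike of the part that bears carton_m_mid alone.

How it is judged:
By the outcome, as a careful person would: the job done as asked, in the order asked, and still so for the second after the job is handed in, with the robot touching nothing.
It also fails if it takes over 128 s, if anything falls off the work surface, if the arm or the gripper's body presses on something with over 40 N, if the wrist force passes 120 N, or if a joint passes its speed limit or range.

## Working session

There is one attempt and no reset: what is moved stays moved. The work goes in short steps, Python scripts to look and compute and a shell command to move; the robot and the scene stay as the last step left them, time stands still between calls to the robot, and variables do not carry over. Pictures are saved under pics/ and viewed, about 12 in all and at most 16, crops included, and the job is handed in when it is done.

```bash
ls; mkdir -p pics; python3 - <<'E'
from cell import arm
import cv2,numpy as np
for n in("scene","top"):
    c=arm.capture(n); cv2.imwrite(f"pics/{n}0.png",c["pixels"][...,::-1]); np.savez(f"{n}0.npz",**c)
    R,t=np.array(c["R"]),np.array(c["t"]);print(n,c["fx"],c["fy"],c["cx"],c["cy"],(-R.T@t).round(3),R.round(3).tolist(),(c["z_map"]>0).mean())
print(arm.observe())
E
```

```text
pics
scene 610.1963747155055 610.1963747155055 312.92371517482246 242.39799013031532 [ 1.236 -0.571  1.116] [[0.598, 0.802, 0.011], [0.595, -0.435, -0.676], [-0.537, 0.41, -0.737]] 0.9960416666666667
top 603.3885909766866 603.3885909766866 323.12839144596774 242.38986548152536 [0.429 0.005 1.375] [[-0.006, -1.0, 0.005], [-0.999, 0.006, -0.051], [0.051, -0.005, -0.999]] 0.9960807291666667
{'t': 0.1, 'joint_positions': array([-1.36041443e+00,  3.13375269e-01,  1.49832874e+00,  7.83006345e-07,
        1.33099549e+00, -2.23385286e-01]), 'dq': array([ 0.0003868 ,  0.00107204, -0.0054139 , -0.00045284,  0.00165673,
       -0.00032607]), 'effort': array([ 2.07778430e-03, -4.12897861e+01, -2.60140765e+01, -2.20327684e-04,
        3.05416972e-03, -9.24403423e-06]), 'ee_pos': array([ 0.22060303, -0.47616336,  0.2308141 ]), 'tool_rot': array([ 9.76572672e-01,  2.15187150e-01,  3.97840738e-06, -5.53409572e-04]), 'force': array([-0.4298174 ,  0.01317472, -0.2421518 ]), 'moment': array([-0.04002639, -0.04035286, -0.04491807]), 'finger_gap': 0.0852762253710998}
```

View pics/scene0.png

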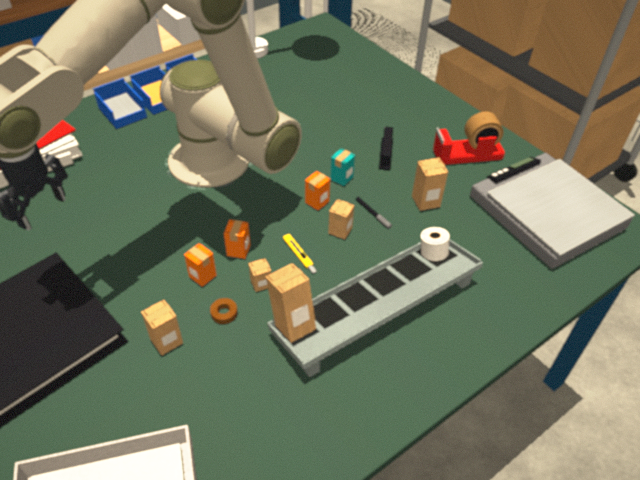

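View pics/top0.png

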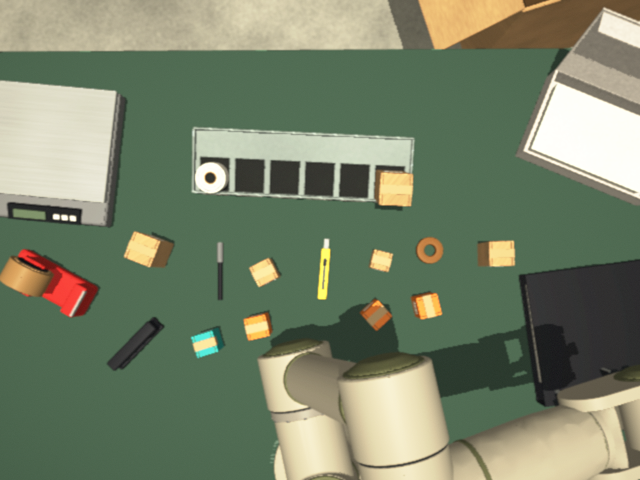

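The scene picture shows a brown carton at each of (162,327), (260,275), (341,219) and (430,184), and the tallest at (292,303) on the shelf. The roll is at (435,243). The top picture (up = +x, left = +y) has the roll at the left end (210,178) and the tallest carton at the right end (395,188).

Candidates in top:
- Brown: (148,250), (264,272), (382,260), (497,253). These are the four I want, sized by top face and height.
- Look-alikes: orange (376,315), (427,305), (258,327) and turquoise (205,343). I'll leave these alone.

```bash
cat > h.py <<'E'
import numpy as np,cv2
def load(n): return dict(np.load(n))
def cloud(c):
    v,u=np.mgrid[:480,:640]; z=c["z_map"]
    P=np.stack([(u-c["cx"])/c["fx"]*z,(v-c["cy"])/c["fy"]*z,z],-1)
    W=(P-c["t"])@c["R"]; W[z==0]=np.nan; return W
def ray(c,uv,h):
    uv=np.atleast_2d(uv).astype(float)
    d=np.c_[(uv[:,0]-c["cx"])/c["fx"],(uv[:,1]-c["cy"])/c["fy"],np.ones(len(uv))]@c["R"]
    o=-c["R"].T@c["t"]; s=(h-o[2])/d[:,2]; return o+s[:,None]*d
def proj(c,X):
    p=np.atleast_2d(X)@c["R"].T+c["t"]; return np.c_[c["fx"]*p[:,0]/p[:,2]+c["cx"],c["fy"]*p[:,1]/p[:,2]+c["cy"]]
def brown(c):
    h=cv2.cvtColor(c["pixels"],cv2.COLOR_RGB2HSV); return cv2.inRange(h,(7,50,90),(22,190,255))
def tops(c,minz=.045,box=None):
    """top faces of cartons: connected flat regions standing above bench"""
    W=cloud(c); out=[]
    m=(brown(c)>0)&(W[...,2]>minz)&(W[...,0]<.75)
    n,l,st,ce=cv2.connectedComponentsWithStats(m.astype(np.uint8))
    for i in range(1,n):
        if st[i,4]<150: continue
        z=W[...,2][l==i]; h=np.median(z[z>np.percentile(z,90)-.008])
        f=((l==i)&(abs(W[...,2]-h)<.006)).astype(np.uint8)
        cs,_=cv2.findContours(f,cv2.RETR_EXTERNAL,cv2.CHAIN_APPROX_NONE)
        k=max(cs,key=cv2.contourArea)[:,0]; p=ray(c,k,h)
        r=cv2.minAreaRect((p[:,:2]*1000).astype(np.float32))
        out.append((ce[i].round().tolist(),st[i,4],round(float(h),4),np.round(r[0],1).tolist(),np.round(r[1],1).tolist(),round(r[2],1)))
    return out
E
python3 - <<'E'
from h import *
c=load("top0.npz")
for o in tops(c): print(o)
s=load("scene0.npz")
print("scene"); 
for o in tops(s): print(o)
W=cloud(c)
print("bench",np.nanmedian(W[215:235,150:180,2]), "scene bench",np.nanmedian(cloud(s)[200:210,370:380,2]))
# shelf: dark mats
g=c["pixels"].max(-1)
for n,cc in(("top",c),("scene",s)):
    W=cloud(cc); m=(cc["pixels"].max(-1)<60)&(W[...,2]>.022)&(W[...,2]<.07)&(W[...,0]>.48)&(W[...,0]<.7)&(abs(W[...,1])<.35)
    k,l,st,ce=cv2.connectedComponentsWithStats(m.astype(np.uint8))
    for i in range(1,k):
        if st[i,4]<150: continue
        P=W[l==i]; A=np.c_[P[:,:2],np.ones(len(P))]; co,*_=np.linalg.lstsq(A,P[:,2],rcond=None)
        r=cv2.minAreaRect((P[:,:2]*1000).astype(np.float32))
        print(n,ce[i].round(),st[i,4],P.mean(0).round(4),"plane",co.round(3),np.round(r[0],1),np.round(r[1],1),round(r[2],1))
# profile across the shelf between lanes
W=cloud(c)
for u in(252,287,337): print(u,[(v,*(W[v,u]*1000).round(0)[[0,2]]) for v in range(126,206,2)])
E
```

```text
([393.0, 187.0], np.int32(1007), 0.1766, [599.5, -147.6], [64.1, 58.5], 89.2)
([148.0, 250.0], np.int32(830), 0.1192, [482.0, 374.8], [60.2, 57.9], 68.5)
([498.0, 253.0], np.int32(613), 0.1, [469.7, -379.1], [53.4, 50.8], 89.7)
([381.0, 261.0], np.int32(218), 0.0602, [456.6, -128.3], [40.7, 40.2], 75.3)
([25.0, 278.0], np.int32(1260), 0.1255, [426.6, 626.6], [63.1, 54.8], 60.5)
([266.0, 272.0], np.int32(280), 0.0797, [432.8, 126.1], [45.1, 46.8], 26.2)
([428.0, 306.0], np.int32(355), 0.0804, [358.0, -227.0], [46.9, 45.3], 13.2)
([377.0, 315.0], np.int32(335), 0.0804, [338.6, -116.2], [45.3, 46.1], 42.2)
([257.0, 327.0], np.int32(329), 0.0795, [315.0, 141.3], [45.9, 47.1], 13.6)
([358.0, 418.0], np.int32(9945), 0.6616, [271.2, -122.4], [103.3, 14.8], 12.6)
([565.0, 433.0], np.int32(9054), 0.6131, [199.0, -225.6], [78.4, 21.2], 77.2)
scene
([64.0, 55.0], np.int32(10687), 0.5969, [203.4, -253.8], [133.9, 77.0], 58.6)
([222.0, 96.0], np.int32(10579), 0.5861, [276.6, -124.0], [106.9, 15.5], 11.9)
([580.0, 18.0], np.int32(3203), 0.1889, [288.8, 1338.1], [102.9, 35.8], 0.3)
([631.0, 31.0], 
[... 6237 characters left out ...]
4, np.float64(650.0), np.float64(41.0)), (176, np.float64(646.0), np.float64(39.0)), (178, np.float64(641.0), np.float64(38.0)), (180, np.float64(637.0), np.float64(37.0)), (182, np.float64(632.0), np.float64(37.0)), (184, np.float64(628.0), np.float64(35.0)), (186, np.float64(624.0), np.float64(36.0)), (188, np.float64(620.0), np.float64(32.0)), (190, np.float64(615.0), np.float64(33.0)), (192, np.float64(610.0), np.float64(35.0)), (194, np.float64(606.0), np.float64(30.0)), (196, np.float64(602.0), np.float64(29.0)), (198, np.float64(595.0), np.float64(47.0)), (200, np.float64(597.0), np.float64(-1.0)), (202, np.float64(592.0), np.float64(-3.0)), (204, np.float64(588.0), np.float64(-3.0))]
```

```bash
python3 - <<'E'
from h import *
c=load("top0.npz")
a=cv2.resize(c["pixels"][120:350,110:540,::-1],None,fx=1.8,fy=1.8,interpolation=cv2.INTER_CUBIC)
cv2.imwrite("pics/crop1.png",a)
# cross-view heights: same corner-free check, carton top centres top->scene residual
s=load("scene0.npz")
for n,X in dict(XL=(.482,.3748,.1192),L=(.4697,-.3791,.1),M=(.4328,.1261,.0797),S=(.4566,-.1283,.0602)).items(): print(n,proj(s,X).round(1))
# lip: grey->mat edge along each lane centre line (top view), cast on bottom plane z=.030
for y in(.1623,.0845,.0067,-.071):
    x=np.arange(.56,.72,.001); z=.030+np.clip((x-(.604+.054*(y-.007))),0,1)*.213
    X=np.c_[x,y-.054*(x-.64),z]; uv=proj(c,X).astype(np.float32)
    g=cv2.cvtColor(c["pixels"],cv2.COLOR_RGB2GRAY); v=cv2.remap(g,uv[:,0].copy(),uv[:,1].copy(),cv2.INTER_LINEAR).ravel()
    print(y,[(int(x[i]*1000),int(v[i])) for i in range(30,60,2)],[(int(x[i]*1000),int(v[i])) for i in range(108,130,2)])
E
```

```text
XL [[431.4 167.6]]
L [[157.7 314.5]]
M [[340.7 208.8]]
S [[258.7 267.4]]
0.1623 [(590, 100), (592, 99), (594, 99), (596, 100), (598, 100), (600, 99), (602, 99), (604, 119), (606, 159), (608, 183), (610, 153), (612, 106), (614, 71), (616, 56), (618, 52)] [(668, 54), (670, 53), (672, 53), (674, 54), (676, 54), (678, 53), (680, 51), (682, 62), (684, 114), (686, 181), (688, 203)]
0.0845 [(590, 100), (592, 101), (594, 99), (596, 93), (598, 86), (600, 129), (602, 179), (604, 186), (606, 157), (608, 113), (610, 73), (612, 54), (614, 52), (616, 53), (618, 52)] [(668, 54), (670, 53), (672, 53), (674, 53), (676, 52), (678, 67), (680, 111), (682, 164), (684, 193), (686, 200), (688, 202)]
0.0067 [(590, 99), (592, 99), (594, 109), (596, 138), (598, 183), (600, 209), (602, 175), (604, 113), (606, 68), (608, 53), (610, 53), (612, 53), (614, 53), (616, 54), (618, 54)] [(668, 54), (670, 54), (672, 53), (674, 55), (676, 106), (678, 180), (680, 206), (682, 210), (684, 211), (686, 211), (688, 211)]
-0.071 [(590, 99), (592, 126), (594, 161), (596, 168), (598, 139), (600, 103), (602, 69), (604, 53), (606, 53), (608, 52), (610, 53), (612, 54), (614, 53), (616, 54), (618, 54)] [(668, 51), (670, 75), (672, 138), (674, 200), (676, 218), (678, 218), (680, 217), (682, 215), (684, 215), (686, 216), (688, 216)]
```

View pics/crop1.png

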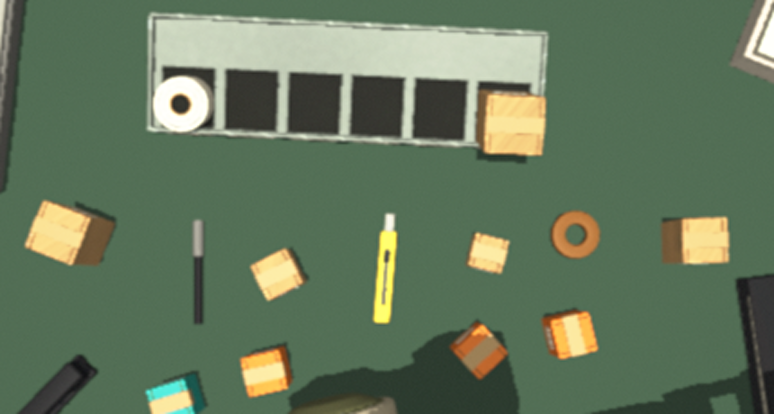

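The crop confirms the choice, with XL at (70,232), M at (277,274), S at (488,253) and L at (700,240), all plain brown. The orange and turquoise look-alikes lie below them. In the full top picture the four lanes run left to right from x≈249 to 354. XL goes to lane4, L to lane3, M to lane2 and S to lane1.

```bash
python3 -m creep '[0.0224,0.053,0.003,0,0,2.725,0,0.0224,0.053,0.003,0,0,2.725,0,0.0224,0.053,0.003,0,0,2.725,0,0.0224,0.053,0.003,0,0,2.725,0,0.0224,0.053,0,0,0,2.725,0,0.0224,0.053,0,0,0,2.725,0,0.0224,0.053,0,0,0,2.725,0,0.0224,0.053,0,0,0,2.725,0]'
python3 -m creep '[0.01,0.053,0,0,0,2.725,0,0.01,0.053,0,0,0,2.725,0,0.01,0.053,0,0,0,2.725,0,0.01,0.053,0,0,0,2.725,0,0.01,0.053,0,0,0,2.725,0,0.01,0.053,0,0,0,2.725,0,0.01,0.053,0,0,0,2.725,0,0.01,0.053,0,0,0,2.725,0]'
cat > s.py <<'E'
import sys,numpy as np
from scipy.spatial.transform import Rotation as Ro
from cell import arm
o=arm.observe(); p=np.array(o["ee_pos"]); R=Ro.from_quat(o["tool_rot"])
Y=R.as_matrix()[:,1]; print("t",round(o["t"],2),"p",p.round(4),"z",R.as_matrix()[:,2].round(3),"jaw",round((np.degrees(np.arctan2(Y[1],Y[0]))+90)%180-90,2),"gap",round(o["finger_gap"],4),"F",np.round(o["force"],1))
if len(sys.argv)>4:
    x,y,z,j,t=map(float,sys.argv[1:6]) # goal TCP, jaw angle deg, tilt deg (0 or 12.03)
    a=np.radians(j); X=np.array([np.cos(a),np.sin(a),0]); Yl=np.array([-np.sin(a),np.cos(a),0])
    T=Ro.from_rotvec(-np.radians(t)*Yl)
    best=None
    for s in(1,-1):
        G=np.c_[np.cross(s*X,[0,0,-1]),s*X,[0,0,-1]]
        r=(T*Ro.from_matrix(G)*R.inv()).as_rotvec(degrees=True)
        if best is None or np.linalg.norm(r)<np.linalg.norm(best): best=r
    print("go",(np.array([x,y,z])-p).round(4),"turn",best.round(2))
E
python3 s.py .482 .3748 .070 -21.5 0
```

```text
t: 1.1
ee_pos: [0.401, -0.0404, 0.241]
tool_rot: [0.917, 0.398, -0.0, -0.002]
force: [0.6, -1.7, -0.2]
finger_gap: 0.0853
t: 2.1
ee_pos: [0.481, 0.3989, 0.2392]
tool_rot: [0.821, 0.57, -0.002, -0.002]
force: [1.6, -1.0, 0.6]
finger_gap: 0.0853
t 2.1 p [0.481  0.3989 0.2392] z [-0.004  0.001 -1.   ] jaw -20.45 gap 0.0853 F [ 1.6 -1.   0.6]
go [ 0.001  -0.0241 -0.1692] turn [-0.06 -0.25 -1.05]
```

```bash
python3 -m creep '[0.001,-0.024,-0.03,0,0,-1,0,0,0,-0.04,0,0,0,0,0,0,-0.03,0,0,0,0,0,0,0,0,0,0,0]'; python3 s.py .482 .3748 .070 -21.5 0
```

```text
t: 2.6
ee_pos: [0.4815, 0.3782, 0.1345]
tool_rot: [0.825, 0.565, -0.002, -0.002]
force: [0.0, 0.4, 0.6]
finger_gap: 0.0856
t 2.6 p [0.4815 0.3782 0.1345] z [-0.005  0.001 -1.   ] jaw -21.15 gap 0.0856 F [0.  0.4 0.6]
go [ 0.0005 -0.0034 -0.0645] turn [-0.05 -0.31 -0.35]
```

```bash
python3 -m creep '[0.0005,-0.0034,-0.022,0,-0.3,-0.35,0,0,0,-0.022,0,0,0,0,0,0,-0.02,0,0,0,0,0,0,0,0,0,0,0,0,0,0,0,0,0,255,0,0,0,0,0,0,255,0,0,0,0,0,0,255,0,0,0,0,0,0,255]';python3 -m creep '[0,0,0,0,0,0,255,0,0,0,0,0,0,255,0,0,0,0,0,0,255,0,0,0,0,0,0,255]'; python3 s.py .482 .3748 .070 -21.5 0
```

```text
t: 3.6
ee_pos: [0.4857, 0.3768, 0.0786]
tool_rot: [0.827, 0.563, 0.006, 0.0]
force: [0.0, 0.4, -2.1]
finger_gap: 0.0573
t: 4.1
ee_pos: [0.4855, 0.3767, 0.0783]
tool_rot: [0.827, 0.563, 0.006, 0.0]
force: [0.7, -0.2, -1.2]
finger_gap: 0.0575
t 4.1 p [0.4855 0.3767 0.0783] z [ 0.01   0.006 -1.   ] jaw -21.5 gap 0.0575 F [ 0.7 -0.2 -1.2]
go [-0.0035 -0.0019 -0.0083] turn [-0.37  0.6   0.  ]
```

```bash
python3 -m creep '[0,0,0.03,0,0,0,255,0,0,0.045,0,0,0,255,0,0,0.045,0,0,0,255,0,0,0.02,0,0,0,255]'; python3 s.py .618 -.066 .20 -3.1 12.03
```

```text
t: 4.6
ee_pos: [0.4841, 0.3759, 0.2205]
tool_rot: [0.827, 0.563, 0.004, 0.0]
force: [-0.4, -0.3, -1.9]
finger_gap: 0.0576
t 4.6 p [0.4841 0.3759 0.2205] z [ 0.006  0.004 -1.   ] jaw -21.51 gap 0.0576 F [-0.4 -0.3 -1.9]
go [ 0.1339 -0.4419 -0.0205] turn [ -2.87 -11.48  18.3 ]
```

```bash
python3 -m creep '[0.008,-0.035,0,0,0,3,255,0.015,-0.05,0,0,0,4,255,0.015,-0.05,0,0,0,4,255,0.015,-0.05,0,0,0,4,255,0.015,-0.05,0,0,0,3,255,0.015,-0.05,0,-0.2,-3,0,255,0.015,-0.05,0,-0.2,-3,0,255,0.015,-0.045,0,-0.2,-3,0,255]';  python3 s.py .618 -.066 .20 -3.1 12.03
```

```text
t: 5.6
ee_pos: [0.5989, -0.0133, 0.2229]
tool_rot: [0.72, 0.689, 0.061, 0.06]
force: [0.6, -0.0, -0.9]
finger_gap: 0.0574
t 5.6 p [ 0.5989 -0.0133  0.2229] z [ 0.17  -0.002 -0.985] jaw -2.55 gap 0.0574 F [ 0.6 -0.  -0.9]
go [ 0.0191 -0.0527 -0.0229] turn [-0.41 -2.25 -0.6 ]
```

```bash
python3 -m creep '[0.012,-0.026,-0.005,-0.2,-1.2,-0.3,255,0.007,-0.024,-0.01,-0.2,-1.1,-0.3,255,0,-0.003,-0.008,0,0,0,255,0,0,0,0,0,0,255]';  python3 s.py .6215 -.066 .1200 -3.1 12.03
```

```text
t: 6.1
ee_pos: [0.6178, -0.0708, 0.1991]
tool_rot: [0.723, 0.682, 0.072, 0.077]
force: [0.8, 0.4, -2.1]
finger_gap: 0.0574
t 6.1 p [ 0.6178 -0.0708  0.1991] z [ 0.21  -0.012 -0.978] jaw -3.36 gap 0.0574 F [ 0.8  0.4 -2.1]
go [ 0.0037  0.0048 -0.0791] turn [0.   0.09 0.26]
```

```bash
python3 -m creep '[0.001,0.0045,-0.02,0,0,0.2,255,0.001,0,-0.025,0,0,0,255,0.001,0,-0.022,0,0,0,255,0,0,-0.006,0,0,0,255,0,0,0,0,0,0,255]';  python3 s.py .6215 -.066 .1145 -3.1 12.03
```

```text
t: 6.72
ee_pos: [0.6216, -0.0614, 0.1275]
tool_rot: [0.72, 0.685, 0.074, 0.078]
force: [1.5, -0.1, -1.4]
finger_gap: 0.0572
t 6.72 p [ 0.6216 -0.0614  0.1275] z [ 0.213 -0.011 -0.977] jaw -2.85 gap 0.0572 F [ 1.5 -0.1 -1.4]
go [-0.0001 -0.0046 -0.013 ] turn [ 0.02  0.29 -0.25]
```

```bash
python3 -m creep '[0,-0.0045,-0.004,0,0,-0.25,255,0,0,-0.004,0,0,0,255,0,0,0,0,0,0,255]'; for i in 1 2 3; do :; done; python3 -m creep '[0,0,-0.002,0,0,0,255,0,0,0,0,0,0,255]';  python3 -m creep '[0,0,-0.002,0,0,0,255,0,0,0,0,0,0,255]'; python3 s.py .6215 -.066 .1145 -3.1 12.03
```

```text
t: 7.1
ee_pos: [0.6223, -0.0663, 0.1212]
tool_rot: [0.722, 0.684, 0.074, 0.079]
force: [0.6, 0.0, -1.8]
finger_gap: 0.0573
t: 7.35
ee_pos: [0.6224, -0.0664, 0.1193]
tool_rot: [0.722, 0.684, 0.075, 0.079]
force: [0.4, -0.3, -3.2]
finger_gap: 0.0576
t: 7.6
ee_pos: [0.6224, -0.0664, 0.1173]
tool_rot: [0.722, 0.684, 0.075, 0.08]
force: [-0.4, -0.3, -1.6]
finger_gap: 0.0573
t 7.6 p [ 0.6224 -0.0664  0.1173] z [ 0.216 -0.013 -0.976] jaw -3.09 gap 0.0573 F [-0.4 -0.3 -1.6]
go [-0.0009  0.0004 -0.0028] turn [0.09 0.49 0.01]
```

```bash
for k in 1; do python3 -m creep '[0,0,-0.0015,0,0.25,0,255,0,0,0,0,0,0,255]'; done; python3 -m creep '[0,0,-0.0015,0,0.2,0,255,0,0,0,0,0,0,255]'; python3 -m creep '[0,0,-0.0015,0,0,0,255,0,0,0,0,0,0,255]'; python3 s.py .6215 -.066 .1145 -3.1 12.03
```

```text
t: 7.85
ee_pos: [0.6225, -0.0663, 0.1157]
tool_rot: [0.722, 0.684, 0.073, 0.078]
force: [-0.1, 0.4, -1.3]
finger_gap: 0.0575
t: 8.1
ee_pos: [0.6227, -0.0665, 0.1147]
tool_rot: [0.722, 0.684, 0.072, 0.077]
force: [-1.0, 0.3, -0.2]
finger_gap: 0.0576
t: 8.35
ee_pos: [0.6228, -0.0667, 0.1148]
tool_rot: [0.722, 0.684, 0.072, 0.078]
force: [-0.4, 0.3, -1.2]
finger_gap: 0.0578
t 8.35 p [ 0.6228 -0.0667  0.1148] z [ 0.21  -0.014 -0.978] jaw -3.05 gap 0.0578 F [-0.4  0.3 -1.2]
go [-0.0013  0.0007 -0.0003] turn [ 0.16  0.11 -0.01]
```

```bash
python3 -m creep '[-0.0039,0.0002,-0.0006,0,0,0,255,-0.0039,0.0002,-0.0006,0,0,0,255,0,0,0,0,0,0,255]'; python3 -m creep '[-0.003,0.0002,-0.0006,0,0,0,255,0,0,0,0,0,0,255]'; python3 -m creep '[-0.003,0.0002,-0.0006,0,0,0,255]'; python3 -m creep '[-0.003,0.0002,-0.0006,0,0,0,255]';  python3 s.py .6111 -.066 .1123 -3.1 12.03
```

```text
t: 8.72
ee_pos: [0.6142, -0.0663, 0.1129]
tool_rot: [0.722, 0.684, 0.072, 0.078]
force: [-1.1, -0.5, 0.1]
finger_gap: 0.0576
t: 8.98
ee_pos: [0.6124, -0.0663, 0.1129]
tool_rot: [0.722, 0.684, 0.073, 0.079]
force: [0.2, 0.3, -1.6]
finger_gap: 0.0573
t: 9.1
ee_pos: [0.6111, -0.0664, 0.1131]
tool_rot: [0.722, 0.683, 0.075, 0.081]
force: [10.6, -0.7, -5.3]
finger_gap: 0.0573
t: 9.22
ee_pos: [0.6104, -0.0666, 0.1137]
tool_rot: [0.722, 0.683, 0.077, 0.084]
force: [13.9, 0.7, -5.3]
finger_gap: 0.0577
t 9.22 p [ 0.6104 -0.0666  0.1137] z [ 0.226 -0.017 -0.974] jaw -3.14 gap 0.0577 F [13.9  0.7 -5.3]
go [ 0.0007  0.0006 -0.0014] turn [0.31 1.07 0.1 ]
```

```bash
python3 -m creep '[0.0003,0,-0.002,0.3,1.1,0,255,-0.001,0,-0.0015,0,0.2,0,255]'; python3 s.py .6111 -.066 .1123 -3.1 12.03;python3 -m creep '[0,0,0,0,0,0,0,0,0,0,0,0,0,0,0,0,0,0,0,0,0,0,0,0,0,0,0,0]'; python3 s.py .6111 -.066 .1123 -3.1 12.03; python3 -m creep '[-0.006,0,0.028,0,0,0,0,-0.008,0,0.04,0,0,0,0,-0.008,0,0.04,0,0,0,0,0,0,0.01,0,0,0,0,0,0,0,0,0,0,0]'; python3 - <<'E'
from h import *
from cell import arm
for n in("scene","top"):
    c=arm.capture(n); np.savez(f"{n}1.npz",**c)
    print(n); [print(o) for o in tops(c,.05) if o[2]<.2 and .4<o[3][0]/1000<.7]
    cv2.imwrite(f"pics/{n}1.png",c["pixels"][...,::-1])
E
python3 s.py .4697 -.3791 .15 -.3 0
```

```text
t: 9.48
ee_pos: [0.6119, -0.067, 0.1123]
tool_rot: [0.722, 0.683, 0.072, 0.078]
force: [3.1, 0.5, 6.1]
finger_gap: 0.0572
t 9.47 p [ 0.6119 -0.067   0.1123] z [ 0.211 -0.013 -0.977] jaw -3.19 gap 0.0572 F [3.1 0.5 6.1]
go [-0.0008  0.001  -0.    ] turn [0.11 0.16 0.11]
t: 9.98
ee_pos: [0.6097, -0.0666, 0.1107]
tool_rot: [0.723, 0.684, 0.071, 0.075]
force: [-0.3, -0.7, -0.1]
finger_gap: 0.0856
t 9.97 p [ 0.6097 -0.0666  0.1107] z [ 0.205 -0.012 -0.979] jaw -3.17 gap 0.0856 F [-0.3 -0.7 -0.1]
go [0.0014 0.0006 0.0016] turn [ 0.04 -0.18  0.08]
t: 10.6
ee_pos: [0.5857, -0.0662, 0.2298]
tool_rot: [0.723, 0.684, 0.069, 0.073]
force: [-0.3, 0.2, -0.0]
finger_gap: 0.0855
scene
([482.0, 126.0], np.int32(706), 0.1283, [426.8, 625.8], [60.5, 61.7], 60.2)
([344.0, 212.0], np.int32(320), 0.082, [439.2, 133.4], [41.3, 58.9], 53.9)
([435.0, 250.0], np.int32(299), 0.0836, [655.8, 226.9], [61.1, 27.9], 53.9)
([301.0, 293.0], np.int32(4573), 0.175, [602.4, -147.6], [68.0, 64.7], 87.4)
([160.0, 321.0], np.int32(972), 0.1011, [471.1, -378.6], [57.5, 54.1], 0.7)
([146.0, 437.0], np.int32(158), 0.0563, [671.7, -511.3], [135.6, 7.2], 66.6)
([37.0, 462.0], np.int32(150), 0.0576, [599.9, -684.1], [84.3, 26.3], 83.2)
top
([499.0, 253.0], np.int32(642), 0.1004, [469.7, -378.9], [53.5, 50.8], 89.7)
([25.0, 278.0], np.int32(1259), 0.1252, [426.7, 627.5], [62.3, 52.9], 63.4)
([265.0, 272.0], np.int32(284), 0.0801, [432.6, 126.5], [45.1, 45.9], 26.3)
t 10.7 p [ 0.5854 -0.0661  0.2289] z [ 0.199 -0.01  -0.98 ] jaw -3.19 gap 0.0854 F [ 0.7  0.7 -0.1]
go [-0.1157 -0.313  -0.0789] turn [ 0.31 11.49  2.88]
```

```bash
python3 - <<'E'
from h import *
a=load("top1.npz")["pixels"][120:220,180:440,::-1]; b=load("scene1.npz")["pixels"][215:375,260:490,::-1]
a=cv2.resize(a,(780,300),interpolation=cv2.INTER_CUBIC); b=cv2.resize(b,(430,300),interpolation=cv2.INTER_CUBIC)
o=np.zeros((600,780,3),np.uint8); o[:300]=a; o[300:,:430]=b; cv2.imwrite("pics/v1.png",o)
E
```

```text
(no output)
```

View pics/v1.png

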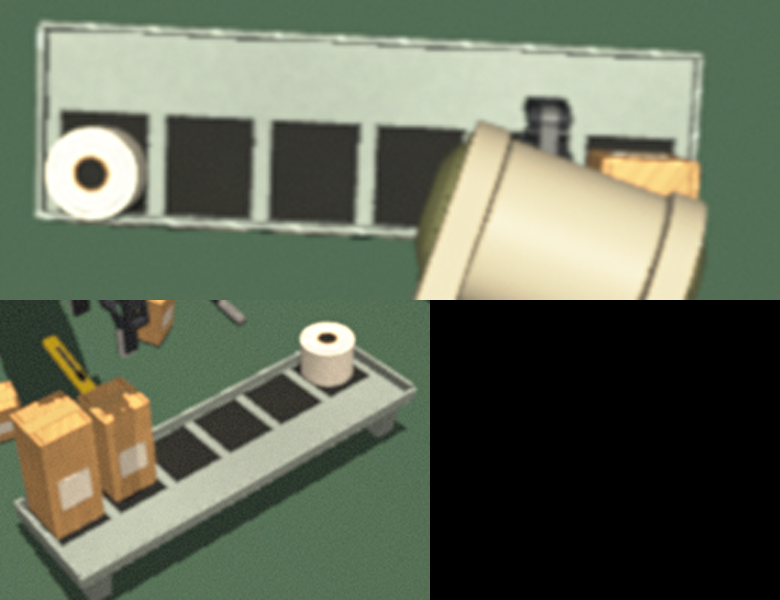

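XL stands in lane4 beside the tallest carton, seen at (120,440) in the collage. The arm hides the top view there, so I'll measure it once the arm is clear. Next is L.

```bash
python3 -m creep '[-0.012,-0.045,0,0,2,0.5,0,-0.016,-0.052,0,0,2,0.5,0,-0.016,-0.052,0,0,2,0.5,0,-0.016,-0.052,0,0,2,0.5,0,-0.016,-0.052,-0.01,0,2,0.5,0,-0.018,-0.045,-0.02,0.3,1.5,0.4,0,-0.013,-0.006,-0.02,0,0,0,0,0,0,0,0,0,0,0]'; python3 s.py .4697 -.379 .051 -.3 0
python3 - <<'E'
from h import *
from cell import arm
for n in("scene","top"):
    c=arm.capture(n); np.savez(f"{n}2.npz",**c)
    print(n); [print(o) for o in tops(c,.05) if o[2]<.2 and .4<o[3][0]/1000<.7]
a=load("top2.npz")["pixels"][120:220,180:440,::-1]
cv2.imwrite("pics/v2.png",cv2.resize(a,(780,300),interpolation=cv2.INTER_CUBIC))
E
```

```text
t: 11.7
ee_pos: [0.4717, -0.3769, 0.1638]
tool_rot: [0.707, 0.707, -0.002, -0.013]
force: [0.7, 0.2, 1.4]
finger_gap: 0.0855
t 11.7 p [ 0.4717 -0.3769  0.1638] z [-0.022  0.015 -1.   ] jaw -0.06 gap 0.0855 F [0.7 0.2 1.4]
go [-0.002  -0.0021 -0.1128] turn [-0.86 -1.24 -0.23]
scene
([482.0, 126.0], np.int32(703), 0.1281, [427.1, 626.0], [57.4, 62.8], 66.2)
([341.0, 212.0], np.int32(450), 0.0812, [434.3, 125.7], [48.5, 54.2], 27.5)
([435.0, 250.0], np.int32(279), 0.0844, [653.7, 225.8], [62.0, 30.8], 48.0)
([301.0, 293.0], np.int32(4580), 0.1753, [601.7, -148.7], [70.6, 65.1], 87.3)
([160.0, 322.0], np.int32(916), 0.1013, [471.2, -378.6], [56.2, 54.0], 0.1)
([132.0, 440.0], np.int32(227), 0.0573, [660.4, -538.1], [191.2, 6.0], 67.1)
([41.0, 461.0], np.int32(156), 0.0572, [601.9, -676.4], [99.7, 26.4], 81.6)
top
([355.0, 187.0], np.int32(657), 0.1563, [617.2, -68.9], [57.1, 26.6], 89.7)
([393.0, 187.0], np.int32(1017), 0.1766, [600.1, -147.7], [64.5, 57.8], 86.9)
([381.0, 260.0], np.int32(222), 0.0602, [456.8, -128.4], [40.7, 39.7], 75.6)
([24.0, 278.0], np.int32(1247), 0.1254, [427.1, 628.4], [58.8, 53.2], 62.3)
([265.0, 272.0], np.int32(300), 0.0796, [432.8, 126.1], [45.1, 46.9], 26.3)
```

View pics/v2.png

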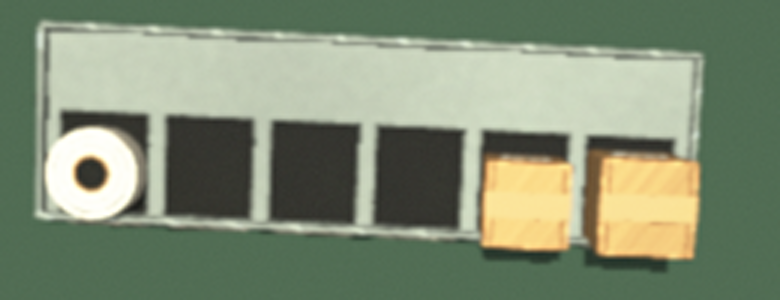

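XL sits centred in lane4, squared to the lip, at (527,205) in the crop. The tallest carton hasn't moved. Now I'll grasp L.

```bash
python3 -m creep '[-0.002,-0.002,-0.02,-0.9,-1.2,-0.2,0,0,0,-0.03,0,0,0,0,0,0,-0.03,0,0,0,0,0,0,0,0,0,0,0]'; python3 s.py .470 -.379 .052 -.3 0
```

```text
t: 12.3
ee_pos: [0.4756, -0.3769, 0.0885]
tool_rot: [0.706, 0.708, -0.001, 0.006]
force: [0.8, -0.7, 0.2]
finger_gap: 0.0855
t 12.3 p [ 0.4756 -0.3769  0.0885] z [ 0.008 -0.01  -1.   ] jaw 0.12 gap 0.0855 F [ 0.8 -0.7  0.2]
go [-0.0056 -0.0021 -0.0365] turn [ 0.56  0.48 -0.42]
```

```bash
python3 -m creep '[-0.0055,-0.002,-0.012,0.5,0.45,-0.4,0,0,0,-0.012,0,0,0,0,0,0,-0.008,0,0,0,0,0,0,0,0,0,0,0]'; python3 s.py .470 -.379 .052 -.3 0
```

```text
t: 12.8
ee_pos: [0.4715, -0.3797, 0.058]
tool_rot: [0.709, 0.706, -0.0, 0.003]
force: [-0.3, -0.3, -0.0]
finger_gap: 0.0855
t 12.8 p [ 0.4715 -0.3797  0.058 ] z [ 0.004 -0.005 -1.   ] jaw -0.24 gap 0.0855 F [-0.3 -0.3 -0. ]
go [-0.0015  0.0007 -0.006 ] turn [ 0.27  0.2  -0.06]
```

```bash
python3 -m creep '[-0.0015,0.0007,-0.005,0.2,0.2,0,0,0,0,0,0,0,0,255,0,0,0,0,0,0,255,0,0,0,0,0,0,255,0,0,0,0,0,0,255,0,0,0,0,0,0,255,0,0,0,0,0,0,255]'; python3 s.py .470 -.379 .052 -.3 0;  python3 -m creep '[0,0,0.03,0,0,0,255,0,0,0.05,0,0,0,255,0,0,0.05,0,0,0,255,0,0,0.04,0,0,0,255,0,0,0.01,0,0,0,255]'; python3 s.py .61 .008 .2 -3.1 12.03
```

```text
t: 13.68
ee_pos: [0.4702, -0.3793, 0.0535]
tool_rot: [0.709, 0.706, -0.0, 0.001]
force: [0.0, 0.3, 0.2]
finger_gap: 0.0511
t 13.68 p [ 0.4702 -0.3793  0.0535] z [ 0.001 -0.002 -1.   ] jaw -0.24 gap 0.0511 F [0.  0.3 0.2]
go [-0.0002  0.0003 -0.0015] turn [ 0.12  0.04 -0.06]
t: 14.3
ee_pos: [0.4687, -0.3775, 0.2362]
tool_rot: [0.709, 0.706, -0.0, -0.002]
force: [-0.4, -0.9, -3.1]
finger_gap: 0.0514
t 14.3 p [ 0.4687 -0.3775  0.2362] z [-0.003  0.003 -1.   ] jaw -0.24 gap 0.0514 F [-0.4 -0.9 -3.1]
go [ 0.1413  0.3855 -0.0362] turn [ -0.51 -12.2   -2.86]
```

```bash
python3 -m creep '[0.002,0.045,0.01,0,0,-0.4,255,0.002,0.052,0.01,0,0,-0.4,255,0.002,0.052,0.005,0,0,-0.4,255,0.002,0.052,0,0,0,-0.4,255,0.002,0.052,0,0,0,-0.4,255,0.002,0.052,0,0,0,-0.4,255,0.002,0.05,0,0,0,-0.4,255,0.002,0.015,0,0,0,0,255]'; python3 s.py .615 .008 .19 -3.1 12.03
```

```text
t: 15.3
ee_pos: [0.4799, 0.0042, 0.2493]
tool_rot: [0.727, 0.686, -0.002, -0.011]
force: [-0.8, -0.9, -1.0]
finger_gap: 0.0515
t 15.3 p [0.4799 0.0042 0.2493] z [-0.019  0.013 -1.   ] jaw -3.31 gap 0.0515 F [-0.8 -0.9 -1. ]
go [ 0.1351  0.0038 -0.0593] turn [ -1.4  -13.07   0.15]
```

```bash
python3 -m creep '[0.03,0.001,-0.005,-0.4,-3,0,255,0.035,0.001,-0.012,-0.4,-3,0,255,0.035,0.001,-0.015,-0.3,-3,0,255,0.022,0.001,-0.015,-0.3,-3,0,255,0.008,0,-0.012,0,-1,0,255,0,0,0,0,0,0,255]'; python3 s.py .623 .008 .120 -3.1 12.03
```

```text
t: 16.05
ee_pos: [0.6122, 0.0061, 0.1803]
tool_rot: [0.723, 0.683, 0.069, 0.074]
force: [-0.2, 0.5, -0.9]
finger_gap: 0.0515
t 16.05 p [0.6122 0.0061 0.1803] z [ 0.202 -0.012 -0.979] jaw -3.31 gap 0.0515 F [-0.2  0.5 -0.9]
go [ 0.0108  0.0019 -0.0603] turn [ 0.02 -0.37  0.22]
```

```bash
python3 -m creep '[0.004,0.002,-0.02,0,-0.4,0.2,255,0.004,0,-0.025,0,0,0,255,0.003,0,-0.012,0,0,0,255,0,0,0,0,0,0,255]'; python3 s.py .627 .0078 .102 -3.1 12.03
```

```text
t: 16.55
ee_pos: [0.623, 0.0062, 0.1223]
tool_rot: [0.723, 0.683, 0.071, 0.076]
force: [0.5, -0.0, -1.1]
finger_gap: 0.0511
t 16.55 p [0.623  0.0062 0.1223] z [ 0.207 -0.013 -0.978] jaw -3.2 gap 0.0511 F [ 0.5 -0.  -1.1]
go [ 0.004   0.0016 -0.0203] turn [ 0.06 -0.04  0.11]
```

```bash
python3 -m creep '[0.002,0.0016,-0.012,0,0,0.1,255,0.002,0,-0.012,0,0,0,255,0,0,-0.001,0,0,0,255,0,0,0,0,0,0,255]';python3 -m creep '[0,0,-0.002,0,0,0,255,0,0,0,0,0,0,255]'; python3 -m creep '[0,0,-0.002,0,0,0,255,0,0,0,0,0,0,255]'; python3 s.py .6173 .0079 .0877 -3.1 12.03
```

```text
t: 17.05
ee_pos: [0.6278, 0.0077, 0.0973]
tool_rot: [0.722, 0.684, 0.072, 0.077]
force: [-0.3, 0.3, -0.3]
finger_gap: 0.0513
t: 17.3
ee_pos: [0.628, 0.0077, 0.0958]
tool_rot: [0.722, 0.684, 0.072, 0.078]
force: [-0.2, -0.2, -1.4]
finger_gap: 0.0513
t: 17.55
ee_pos: [0.6281, 0.0077, 0.0939]
tool_rot: [0.722, 0.684, 0.072, 0.078]
force: [0.2, 0.1, -2.5]
finger_gap: 0.0514
t 17.55 p [0.6281 0.0077 0.0939] z [ 0.211 -0.013 -0.977] jaw -3.08 gap 0.0514 F [ 0.2  0.1 -2.5]
go [-0.0108  0.0002 -0.0062] turn [ 0.11  0.17 -0.  ]
```

```bash
python3 -m creep '[0,0,-0.002,0,0,0,255,0,0,0,0,0,0,255]';python3 -m creep '[0,0,-0.002,0,0,0,255,0,0,0,0,0,0,255]'; python3 -m creep '[0,0,-0.0015,0,0,0,255,0,0,0,0,0,0,255]'; python3 s.py .6173 .0079 .0877 -3.1 12.03
```

```text
t: 17.8
ee_pos: [0.6281, 0.0077, 0.0918]
tool_rot: [0.722, 0.684, 0.073, 0.078]
force: [0.1, 0.3, -1.5]
finger_gap: 0.0515
t: 18.05
ee_pos: [0.6283, 0.0076, 0.0902]
tool_rot: [0.722, 0.684, 0.073, 0.078]
force: [-0.6, -0.1, 0.1]
finger_gap: 0.0515
t: 18.3
ee_pos: [0.6283, 0.0076, 0.0904]
tool_rot: [0.722, 0.684, 0.073, 0.079]
force: [0.6, -0.2, -1.5]
finger_gap: 0.0514
t 18.3 p [0.6283 0.0076 0.0904] z [ 0.213 -0.014 -0.977] jaw -3.05 gap 0.0514 F [ 0.6 -0.2 -1.5]
go [-0.011   0.0003 -0.0027] turn [ 0.14  0.27 -0.02]
```

```bash
python3 -m creep '[-0.004,0.0003,-0.001,0,0,0,255,-0.004,0.0002,-0.001,0,0,0,255,0,0,0,0,0,0,255]'; python3 -m creep '[-0.003,0.0002,-0.001,0,0.2,0,255,0,0,0,0,0,0,255]'; python3 -m creep '[-0.003,0.0002,-0.001,0,0.2,0,255]'; python3 s.py .6173 .0079 .0877 -3.1 12.03
```

```text
t: 18.68
ee_pos: [0.6202, 0.0081, 0.0884]
tool_rot: [0.722, 0.684, 0.073, 0.079]
force: [-2.1, -0.9, 1.9]
finger_gap: 0.0513
t: 18.92
ee_pos: [0.6175, 0.0082, 0.0879]
tool_rot: [0.722, 0.684, 0.072, 0.078]
force: [-1.4, 0.1, 1.2]
finger_gap: 0.0513
t: 19.05
ee_pos: [0.6168, 0.0081, 0.0879]
tool_rot: [0.722, 0.683, 0.074, 0.08]
force: [16.8, 0.5, -5.0]
finger_gap: 0.0514
t 19.05 p [0.6168 0.0081 0.0879] z [ 0.215 -0.015 -0.976] jaw -3.13 gap 0.0514 F [16.8  0.5 -5. ]
go [ 0.0005 -0.0002 -0.0002] turn [0.18 0.43 0.06]
```

```bash
python3 -m creep '[-0.0005,0,-0.002,0.1,0.5,0,255,-0.001,0,-0.001,0,0,0,255]'; python3 s.py .6173 .0079 .0877 -3.1 12.03;python3 -m creep '[0,0,0,0,0,0,0,0,0,0,0,0,0,0,0,0,0,0,0,0,0,0,0,0,0,0,0,0]'; python3 -m creep '[-0.006,0,0.028,0,0,0,0,-0.008,0,0.04,0,0,0,0,-0.008,0,0.04,0,0,0,0,-0.01,0,0.02,0,3,0,0,-0.01,0.02,0,0,3,1,0]'; python3 s.py .4328 .1263 .15 26.3 0
```

```text
t: 19.3
ee_pos: [0.6172, 0.0081, 0.0878]
tool_rot: [0.722, 0.683, 0.073, 0.078]
force: [3.4, 1.1, 1.6]
finger_gap: 0.0516
t 19.3 p [0.6172 0.0081 0.0878] z [ 0.213 -0.013 -0.977] jaw -3.16 gap 0.0516 F [3.4 1.1 1.6]
go [ 0.0001 -0.0002 -0.0001] turn [0.11 0.28 0.08]
t: 19.8
ee_pos: [0.6158, 0.0082, 0.0863]
tool_rot: [0.722, 0.684, 0.072, 0.077]
force: [0.9, -0.0, -0.6]
finger_gap: 0.0852
t: 20.42
ee_pos: [0.5714, 0.0278, 0.2174]
tool_rot: [0.72, 0.692, 0.032, 0.039]
force: [0.2, 0.3, -0.5]
finger_gap: 0.0852
t 20.43 p [0.5714 0.0278 0.2174] z [ 0.1   -0.011 -0.995] jaw -2.19 gap 0.0852 F [ 0.2  0.3 -0.5]
go [-0.1386  0.0985 -0.0674] turn [-0.83  5.79 28.49]
```

```bash
python3 -m creep '[-0.02,0.014,0,-0.1,1,4.5,0,-0.023,0.016,-0.005,-0.1,1,4.5,0,-0.023,0.016,-0.01,-0.1,1,4.5,0,-0.023,0.016,-0.015,-0.1,1,4.5,0,-0.023,0.016,-0.015,-0.1,0.8,4.5,0,-0.018,0.012,-0.015,0,0,4.5,0,0,0,0,0,0,0,0]'; python3 s.py .4328 .1262 .1 26.3 0
```

```text
t: 21.3
ee_pos: [0.4368, 0.121, 0.156]
tool_rot: [0.532, 0.847, 0.006, 0.005]
force: [1.0, -0.2, 0.5]
finger_gap: 0.0855
t 21.3 p [0.4368 0.121  0.156 ] z [ 0.014  0.005 -1.   ] jaw 25.72 gap 0.0855 F [ 1.  -0.2  0.5]
go [-0.004   0.0052 -0.056 ] turn [-0.26  0.79  0.58]
```

```bash
python3 -m creep '[-0.004,0.005,-0.02,-0.2,0.6,0.5,0,0,0,-0.025,0,0,0,0,0,0,-0.008,0,0,0,0,0,0,0,0,0,0,0]'; python3 s.py .4328 .1262 .037 26.3 0
```

```text
t: 21.8
ee_pos: [0.4368, 0.1248, 0.1046]
tool_rot: [0.531, 0.847, 0.003, 0.004]
force: [-0.4, -0.3, -0.1]
finger_gap: 0.0851
t 21.8 p [0.4368 0.1248 0.1046] z [ 0.009  0.001 -1.   ] jaw 25.88 gap 0.0851 F [-0.4 -0.3 -0.1]
go [-0.004   0.0014 -0.0676] turn [-0.04  0.53  0.43]
```

```bash
python3 -m creep '[-0.004,0.0014,-0.02,0,0.5,0.4,0,-0.001,0,-0.022,0,0,0,0,-0.001,0,-0.016,0,0,0,0,0,0,0,0,0,0,0]'; python3 s.py .4328 .1262 .037 26.3 0
```

```text
t: 22.3
ee_pos: [0.4346, 0.1256, 0.0493]
tool_rot: [0.529, 0.849, 0.003, 0.003]
force: [0.5, 0.5, 1.1]
finger_gap: 0.0855
t 22.3 p [0.4346 0.1256 0.0493] z [ 0.009  0.001 -1.   ] jaw 26.12 gap 0.0855 F [0.5 0.5 1.1]
go [-0.0018  0.0006 -0.0123] turn [-0.05  0.5   0.18]
```

```bash
python3 -m creep '[-0.002,0.0006,-0.007,0,0.5,0.1,0,0,0,-0.005,0,0,0,0,0,0,0,0,0,0,0]'; python3 s.py .4328 .1262 .037 26.3 0;  python3 -m creep '[0,0,0,0,0,0,255,0,0,0,0,0,0,255,0,0,0,0,0,0,255,0,0,0,0,0,0,255,0,0,0,0,0,0,255,0,0,0,0,0,0,255,0,0,0,0,0,0,255]'; python3 s.py .4328 .1262 .037 26.3 0
```

```text
t: 22.68
ee_pos: [0.4341, 0.1261, 0.0387]
tool_rot: [0.528, 0.849, 0.001, 0.001]
force: [0.2, 0.1, 1.0]
finger_gap: 0.0853
t 22.68 p [0.4341 0.1261 0.0387] z [ 0.003  0.001 -1.   ] jaw 26.2 gap 0.0853 F [0.2 0.1 1. ]
go [-0.0013  0.0001 -0.0017] turn [-0.05  0.18  0.1 ]
t: 23.55
ee_pos: [0.4345, 0.1261, 0.0393]
tool_rot: [0.528, 0.849, 0.002, 0.002]
force: [0.4, 0.4, 0.2]
finger_gap: 0.0454
t 23.55 p [0.4345 0.1261 0.0393] z [ 0.004  0.001 -1.   ] jaw 26.2 gap 0.0454 F [0.4 0.4 0.2]
go [-0.0017  0.0001 -0.0023] turn [-0.05  0.25  0.1 ]
```

```bash
python3 -m creep '[0,0,0.03,0,0,0,255,0,0,0.05,0,0,0,255,0.01,-0.003,0.05,0,0,-4,255,0.025,-0.005,0.01,0,0,-6,255,0.03,-0.008,0,0,0,-6,255,0.03,-0.008,0,0,0,-6,255,0.03,-0.008,0,-0.2,-3,-5,255,0.03,-0.008,0,-0.2,-3,-2,255]'; python3 s.py .619 .085 .155 -3.1 12.03
```

```text
t: 24.55
ee_pos: [0.5914, 0.0854, 0.1833]
tool_rot: [0.728, 0.683, 0.036, 0.041]
force: [0.0, -0.9, -1.7]
finger_gap: 0.0455
t 24.55 p [0.5914 0.0854 0.1833] z [ 0.108 -0.011 -0.994] jaw -3.68 gap 0.0455 F [ 0.  -0.9 -1.7]
go [ 0.0276 -0.0004 -0.0283] turn [-0.1  -5.78  0.62]
```

```bash
python3 -m creep '[0.012,0,-0.005,0,-2.9,0.3,255,0.012,0,-0.015,0,-2.8,0.3,255,0.003,0,-0.015,0,0,0,255,0,0,0,0,0,0,255]'; python3 s.py .627 .085 .105 -3.1 12.03
```

```text
t: 25.05
ee_pos: [0.6193, 0.0846, 0.1455]
tool_rot: [0.723, 0.683, 0.072, 0.075]
force: [-0.6, 0.4, -0.7]
finger_gap: 0.0454
t 25.05 p [0.6193 0.0846 0.1455] z [ 0.206 -0.01  -0.978] jaw -3.22 gap 0.0454 F [-0.6  0.4 -0.7]
go [ 0.0077  0.0004 -0.0405] turn [-0.11 -0.12  0.09]
```

```bash
python3 -m creep '[0.004,0.0004,-0.02,0,0,0.1,255,0.004,0,-0.02,0,0,0,255,0.003,0,-0.018,0,0,0,255,0,0,-0.006,0,0,0,255,0,0,0,0,0,0,255]'; python3 s.py .633 .085 .0757 -3.1 12.03
```

```text
t: 25.68
ee_pos: [0.6306, 0.0853, 0.0775]
tool_rot: [0.722, 0.684, 0.071, 0.074]
force: [-0.3, -0.5, -1.8]
finger_gap: 0.0452
t 25.68 p [0.6306 0.0853 0.0775] z [ 0.205 -0.009 -0.979] jaw -3.09 gap 0.0452 F [-0.3 -0.5 -1.8]
go [ 0.0024 -0.0003 -0.0018] turn [-0.1  -0.19 -0.03]
```

```bash
python3 -m creep '[0,0,-0.0015,0,0,0,255,0,0,0,0,0,0,255]';python3 -m creep '[0,0,-0.0015,0,0,0,255,0,0,0,0,0,0,255]';  python3 -m creep '[-0.0035,0.0002,-0.001,0,0,0,255,-0.0035,0.0002,-0.001,0,0,0,255,0,0,0,0,0,0,255]'; python3 s.py .6213 .0855 .0732 -3.1 12.03
```

```text
t: 25.92
ee_pos: [0.631, 0.0853, 0.077]
tool_rot: [0.722, 0.684, 0.072, 0.075]
force: [0.2, 0.8, 0.1]
finger_gap: 0.0456
t: 26.18
ee_pos: [0.6312, 0.0853, 0.0761]
tool_rot: [0.722, 0.684, 0.073, 0.075]
force: [0.3, 0.1, -0.0]
finger_gap: 0.0456
t: 26.55
ee_pos: [0.6236, 0.0858, 0.0741]
tool_rot: [0.722, 0.684, 0.072, 0.075]
force: [0.2, 1.0, -1.5]
finger_gap: 0.0452
t 26.55 p [0.6236 0.0858 0.0741] z [ 0.208 -0.009 -0.978] jaw -3.09 gap 0.0452 F [ 0.2  1.  -1.5]
go [-0.0023 -0.0003 -0.0009] turn [-0.1  -0.03 -0.03]
```

```bash
python3 -m creep '[-0.003,0.0001,-0.001,0,0,0,255,0,0,0,0,0,0,255]'; python3 -m creep '[-0.003,0,-0.001,0,0.2,0,255]'; python3 -m creep '[-0.003,0,-0.001,0,0.2,0,255]'; python3 s.py .6213 .0855 .0732 -3.1 12.03
```

```text
t: 26.8
ee_pos: [0.6211, 0.0858, 0.0735]
tool_rot: [0.722, 0.684, 0.073, 0.076]
force: [0.4, 0.0, -0.9]
finger_gap: 0.0455
t: 26.92
ee_pos: [0.6207, 0.0857, 0.0737]
tool_rot: [0.722, 0.683, 0.075, 0.077]
force: [17.4, 1.0, -6.0]
finger_gap: 0.0453
t: 27.05
ee_pos: [0.6205, 0.0855, 0.0741]
tool_rot: [0.722, 0.683, 0.077, 0.079]
force: [13.5, 2.1, -5.1]
finger_gap: 0.0455
t 27.05 p [0.6205 0.0855 0.0741] z [ 0.219 -0.009 -0.976] jaw -3.22 gap 0.0455 F [13.5  2.1 -5.1]
go [ 0.0008 -0.     -0.0009] turn [-0.13  0.61  0.08]
```

```bash
python3 -m creep '[0,0,-0.002,0,0.7,0,255,-0.0005,0,-0.001,0,0,0,255]'; python3 s.py .6213 .0855 .0732 -3.1 12.03;python3 -m creep '[0,0,0,0,0,0,0,0,0,0,0,0,0,0,0,0,0,0,0,0,0,0,0,0,0,0,0,0]'; python3 -m creep '[-0.006,0,0.028,0,0,0,0,-0.008,0,0.04,0,0,0,0,-0.008,0,0.04,0,0,0,0,-0.01,0,0.02,0,3,0,0,-0.03,-0.03,0,0,3,-1,0,-0.03,-0.04,0,0,3,-1,0,-0.03,-0.045,0,0,3,-2,0,-0.01,-0.05,-0.005,0,0,-2,0]'; python3 s.py .4568 -.1284 .12 -14.6 0
```

```text
t: 27.3
ee_pos: [0.6211, 0.0856, 0.0733]
tool_rot: [0.722, 0.683, 0.073, 0.076]
force: [-2.5, 0.6, 7.6]
finger_gap: 0.0454
t 27.3 p [0.6211 0.0856 0.0733] z [ 0.21  -0.01  -0.978] jaw -3.2 gap 0.0454 F [-2.5  0.6  7.6]
go [ 0.0002 -0.0001 -0.0001] turn [-0.12  0.09  0.08]
t: 27.8
ee_pos: [0.6203, 0.0856, 0.0727]
tool_rot: [0.722, 0.683, 0.072, 0.075]
force: [0.5, -0.1, -0.2]
finger_gap: 0.0854
t: 28.8
ee_pos: [0.4833, -0.0809, 0.1994]
tool_rot: [0.76, 0.65, -0.008, 0.002]
force: [0.8, -0.7, 0.3]
finger_gap: 0.0855
t 28.8 p [ 0.4833 -0.0809  0.1994] z [-0.009 -0.013 -1.   ] jaw -8.97 gap 0.0855 F [ 0.8 -0.7  0.3]
go [-0.0265 -0.0475 -0.0794] turn [ 0.71 -0.56 -5.64]
```

```bash
python3 -m creep '[-0.014,-0.024,-0.02,0.4,-0.3,-2.8,0,-0.012,-0.023,-0.035,0.3,-0.2,-2.8,0,0,0,-0.025,0,0,0,0,0,0,0,0,0,0,0]'; python3 s.py .4568 -.1284 .08 -14.6 0
```

```text
t: 29.3
ee_pos: [0.4554, -0.1325, 0.1178]
tool_rot: [0.794, 0.608, -0.0, 0.0]
force: [0.7, -0.1, 0.2]
finger_gap: 0.0854
t 29.3 p [ 0.4554 -0.1325  0.1178] z [ 0.    -0.001 -1.   ] jaw -15.08 gap 0.0854 F [ 0.7 -0.1  0.2]
go [ 0.0014  0.0041 -0.0378] turn [0.05 0.02 0.48]
```

```bash
python3 -m creep '[0.001,0.004,-0.02,0,0,0.4,0,0,0,-0.02,0,0,0,0,0,0,-0.02,0,0,0,0,0,0,-0.01,0,0,0,0,0,0,0,0,0,0,0]'; python3 s.py .4568 -.1284 .019 -14.6 0
```

```text
t: 29.92
ee_pos: [0.4599, -0.1289, 0.0514]
tool_rot: [0.791, 0.612, 0.001, 0.004]
force: [0.1, 0.1, 1.0]
finger_gap: 0.0855
t 29.93 p [ 0.4599 -0.1289  0.0514] z [ 0.008 -0.005 -1.   ] jaw -14.5 gap 0.0855 F [0.1 0.1 1. ]
go [-0.0031  0.0005 -0.0324] turn [ 0.3   0.45 -0.09]
```

```bash
python3 -m creep '[-0.003,0.0005,-0.012,0.3,0.4,0,0,-0.0005,0,-0.012,0,0,0,0,0,0,-0.006,0,0,0,0,0,0,-0.001,0,0,0,0,0,0,0,0,0,0,0]'; python3 s.py .4568 -.1284 .019 -14.6 0
```

```text
t: 30.55
ee_pos: [0.457, -0.1287, 0.0197]
tool_rot: [0.791, 0.612, 0.001, 0.001]
force: [0.1, -0.1, -0.2]
finger_gap: 0.0853
t 30.55 p [ 0.457  -0.1287  0.0197] z [ 0.002 -0.001 -1.   ] jaw -14.49 gap 0.0853 F [ 0.1 -0.1 -0.2]
go [-0.0002  0.0003 -0.0007] turn [ 0.05  0.14 -0.11]
```

```bash
python3 -m creep '[0,0,0,0,0,0,255,0,0,0,0,0,0,255,0,0,0,0,0,0,255,0,0,0,0,0,0,255,0,0,0,0,0,0,255,0,0,0,0,0,0,255,0,0,0,0,0,0,255,0,0,0,0,0,0,255]'; python3 s.py .4568 -.1284 .019 -14.6 0
python3 -m creep '[0,0,0.03,0,0,0,255,0,0,0.05,0,0,0,255,0,0.02,0.05,0,0,1.5,255,0.002,0.045,0.02,0,0,1.5,255,0.003,0.05,0,0,0,1.5,255,0.003,0.05,0,0,0,1.5,255,0.003,0.05,0,0,0,1.5,255,0.003,0.05,0,0,0,1.5,255]'; python3 s.py .620 .163 .15 -3.1 12.03
```

```text
t: 31.55
ee_pos: [0.4573, -0.1289, 0.0203]
tool_rot: [0.791, 0.612, 0.001, 0.002]
force: [0.3, -0.4, 0.5]
finger_gap: 0.0394
t 31.55 p [ 0.4573 -0.1289  0.0203] z [ 0.004 -0.001 -1.   ] jaw -14.49 gap 0.0394 F [ 0.3 -0.4  0.5]
go [-0.0005  0.0005 -0.0013] turn [ 0.08  0.2  -0.11]
t: 32.55
ee_pos: [0.4702, 0.1419, 0.1756]
tool_rot: [0.741, 0.672, 0.002, 0.002]
force: [0.8, -0.0, -1.5]
finger_gap: 0.0392
t 32.55 p [0.4702 0.1419 0.1756] z [ 0.005 -0.    -1.   ] jaw -5.58 gap 0.0392 F [ 0.8 -0.  -1.5]
go [ 0.1498  0.0211 -0.0256] turn [ -0.9  -11.69   2.47]
```

```bash
python3 -m creep '[0.03,0.001,0,-0.2,-2.9,0.6,255,0.04,0.004,0,-0.2,-3,0.6,255,0.04,0.004,-0.01,-0.2,-3,0.6,255,0.028,0.004,-0.01,-0.2,-2.7,0.6,255,0.006,0,-0.005,0,0,0,255,0,0,0,0,0,0,255]'; python3 s.py .628 .163 .1 -3.1 12.03
```

```text
t: 33.3
ee_pos: [0.6164, 0.1594, 0.1489]
tool_rot: [0.72, 0.686, 0.073, 0.076]
force: [0.5, 0.3, -0.7]
finger_gap: 0.0395
t 33.3 p [0.6164 0.1594 0.1489] z [ 0.209 -0.009 -0.978] jaw -2.73 gap 0.0395 F [ 0.5  0.3 -0.7]
go [ 0.0116  0.0036 -0.0489] turn [-0.05  0.06 -0.39]
```

```bash
python3 -m creep '[0.006,0.0035,-0.02,0,0,-0.4,255,0.004,0,-0.022,0,0,0,255,0.004,0,-0.022,0,0,0,255,0.003,0,-0.016,0,0,0,255,0,0,-0.004,0,0,0,255,0,0,0,0,0,0,255]'; python3 s.py .638 .163 .0565 -3.1 12.03
```

```text
t: 34.05
ee_pos: [0.6321, 0.1634, 0.0602]
tool_rot: [0.723, 0.683, 0.072, 0.075]
force: [0.0, -0.1, 0.4]
finger_gap: 0.0391
t 34.05 p [0.6321 0.1634 0.0602] z [ 0.207 -0.011 -0.978] jaw -3.23 gap 0.0391 F [ 0.  -0.1  0.4]
go [ 0.0059 -0.0004 -0.0037] turn [-0.07 -0.09  0.12]
```

```bash
python3 -m creep '[0.001,0,-0.003,0,0,0,255,0,0,0,0,0,0,255]';python3 -m creep '[0,0,-0.0015,0,0,0,255,0,0,0,0,0,0,255]';  python3 -m creep '[0,0,-0.0015,0,0,0,255,0,0,0,0,0,0,255]';python3 -m creep '[-0.003,0.0002,-0.001,0,0,0,255,0,0,0,0,0,0,255]'; python3 s.py .6264 .1632 .0541 -3.1 12.03
```

```text
t: 34.3
ee_pos: [0.6336, 0.1634, 0.0584]
tool_rot: [0.723, 0.683, 0.073, 0.076]
force: [0.2, 0.4, -0.6]
finger_gap: 0.0395
t: 34.55
ee_pos: [0.6339, 0.1635, 0.0574]
tool_rot: [0.723, 0.683, 0.073, 0.076]
force: [-0.4, 1.1, -0.6]
finger_gap: 0.0392
t: 34.8
ee_pos: [0.6339, 0.1635, 0.056]
tool_rot: [0.723, 0.683, 0.073, 0.076]
force: [-0.1, 0.9, -0.3]
finger_gap: 0.0392
t: 35.05
ee_pos: [0.6309, 0.1637, 0.0551]
tool_rot: [0.723, 0.683, 0.073, 0.076]
force: [-0.2, -0.4, -0.1]
finger_gap: 0.0394
t 35.05 p [0.6309 0.1637 0.0551] z [ 0.21  -0.01  -0.978] jaw -3.24 gap 0.0394 F [-0.2 -0.4 -0.1]
go [-0.0045 -0.0005 -0.001 ] turn [-0.09  0.14  0.12]
```

```bash
python3 -m creep '[-0.003,0,-0.001,0,0,0.1,255,0,0,0,0,0,0,255]'; python3 -m creep '[-0.003,-0.0002,-0.001,0,0.1,0,255]'; python3 -m creep '[-0.003,0,-0.001,0,0.2,0,255]';python3 s.py .6264 .1632 .0541 -3.1 12.03
```

```text
t: 35.3
ee_pos: [0.6279, 0.1638, 0.0545]
tool_rot: [0.722, 0.684, 0.074, 0.077]
force: [-0.1, 0.1, -0.1]
finger_gap: 0.0393
t: 35.42
ee_pos: [0.6261, 0.1636, 0.0542]
tool_rot: [0.722, 0.684, 0.075, 0.077]
force: [13.3, 1.6, -3.8]
finger_gap: 0.0393
t: 35.55
ee_pos: [0.626, 0.1636, 0.0544]
tool_rot: [0.722, 0.683, 0.077, 0.079]
force: [18.0, 0.4, -5.8]
finger_gap: 0.0396
t 35.55 p [0.626  0.1636 0.0544] z [ 0.219 -0.009 -0.976] jaw -3.2 gap 0.0396 F [18.   0.4 -5.8]
go [ 0.0004 -0.0004 -0.0003] turn [-0.17  0.61  0.05]
```

```bash
python3 -m creep '[0,0,-0.002,0,0.7,0,255,-0.0005,0,-0.001,0,0,0,255]'; python3 -m creep '[0,0,0,0,0,0,0,0,0,0,0,0,0,0,0,0,0,0,0,0,0,0,0,0,0,0,0,0]'; python3 -m creep '[-0.006,0,0.028,0,0,0,0,-0.008,0,0.04,0,0,0,0,-0.008,0,0.04,0,0,0,0,-0.01,0,0.04,0,3,0,0,-0.03,0.03,0,0,3,1,0,-0.03,0.04,0,0,3,1,0,-0.03,0.045,0,0,3,2,0,-0.03,0.05,0,0,0,2,0]';  python3 -m creep '[-0.03,0.05,0,0,0,0,0,-0.03,0.05,0,0,0,0,0,-0.03,0.05,0,0,0,0,0,-0.03,0.05,0,0,0,0,0,-0.02,0.03,0,0,0,0,0,0,0,0,0,0,0,0]'
python3 - <<'E'
from h import *
from cell import arm
for n in("scene","top"):
    c=arm.capture(n); np.savez(f"{n}3.npz",**c)
    print(n); [print(o) for o in tops(c,.05) if o[2]<.2 and .5<o[3][0]/1000<.7]
a=load("top3.npz")["pixels"][120:220,180:440,::-1]; b=load("scene3.npz")["pixels"][215:375,260:490,::-1]
a=cv2.resize(a,(780,300),interpolation=cv2.INTER_CUBIC); b=cv2.resize(b,(430,300),interpolation=cv2.INTER_CUBIC)
o=np.zeros((600,780,3),np.uint8); o[:300]=a; o[300:,:430]=b; cv2.imwrite("pics/v3.png",o)
# shelf frame: x up slope, y along, z normal; origin lane4 lip foot
for n in("top0","top3","scene3"):
    c=load(n+".npz"); W=cloud(c); ex=np.array([.9765,-.0528,.2085]);ey=np.array([.054,.9985,0]);ez=np.cross(ex,ey)
    S=(W-np.array([.599,-.069,.030]))@np.c_[ex,ey,ez]*1000; b=brown(c)>0
    for i,(nm,w,h) in enumerate([("first",64,140),("XL",58,120),("L",52,100),("M",46,80),("S",40,60)]):
        m=b&(abs(S[...,2]-h)<7)&(abs(S[...,1]-78*(i-1))<37)&(S[...,0]>-15)&(S[...,0]<90)
        if m.sum()<80: print(n,nm,"none"); continue
        uv=np.argwhere(m)[:,::-1]
        # cast rays onto plane z=h of the shelf frame
        d=np.c_[(uv[:,0]-c["cx"])/c["fx"],(uv[:,1]-c["cy"])/c["fy"],np.ones(len(uv))]@c["R"]; o=-c["R"].T@c["t"]
        p0=np.array([.599,-.069,.030])+ez*h/1000; s=((p0-o)@ez)/(d@ez); Q=((o+s[:,None]*d)-p0)@np.c_[ex,ey]*1000
        r=cv2.minAreaRect(Q.astype(np.float32)); med=np.median(S[...,2][m])
        print(n,nm,"n",len(uv),"x",round(r[0][0]-w/2,1),"y",round(r[0][1]-78*(i-1),1),np.round(r[1],1),round(r[2],1),"h",med.round(1))
E
```

```text
t: 35.8
ee_pos: [0.6264, 0.1636, 0.0541]
tool_rot: [0.722, 0.683, 0.074, 0.076]
force: [-0.3, -0.6, 3.4]
finger_gap: 0.0391
t: 36.3
ee_pos: [0.6255, 0.1636, 0.0532]
tool_rot: [0.722, 0.684, 0.073, 0.075]
force: [0.0, 0.1, 0.3]
finger_gap: 0.0851
t: 37.3
ee_pos: [0.4693, 0.3296, 0.2051]
tool_rot: [0.69, 0.723, -0.005, -0.001]
force: [0.2, 0.4, -0.1]
finger_gap: 0.0856
t: 38.05
ee_pos: [0.3208, 0.569, 0.2042]
tool_rot: [0.689, 0.725, -0.005, -0.001]
force: [0.9, -0.5, 0.2]
finger_gap: 0.0857
scene
([331.0, 284.0], np.int32(7008), 0.1746, [601.8, -147.6], [68.6, 65.3], 86.1)
([435.0, 250.0], np.int32(282), 0.0838, [663.5, 233.8], [48.1, 19.3], 69.9)
([94.0, 449.0], np.int32(390), 0.0572, [655.0, -552.0], [223.3, 7.4], 66.8)
top
([393.0, 188.0], np.int32(828), 0.1766, [615.6, -168.3], [31.0, 27.3], 74.7)
([322.0, 183.0], np.int32(187), 0.136, [617.5, -13.3], [10.3, 29.1], 89.6)
([355.0, 187.0], np.int32(316), 0.1561, [621.4, -43.5], [6.1, 18.5], 89.5)
([249.0, 183.0], np.int32(181), 0.0937, [618.4, 163.5], [40.7, 38.7], 89.7)
([286.0, 182.0], np.int32(166), 0.1149, [615.9, 68.5], [10.5, 36.0], 89.8)
top0 first n 780 x -0.0 y -0.8 [64.2 64.9] 0.0 h 140.1
top0 XL none
top0 L none
top0 M none
top0 S none
top3 first n 612 x -0.1 y -0.7 [65.  64.1] 89.5 h 140.1
top3 XL n 236 x -0.6 y 0.9 [58.  57.7] 0.0 h 119.7
top3 L n 176 x -0.4 y -0.2 [52.  51.8] 0.3 h 100.0
top3 M n 158 x -0.3 y -0.1 [46.2 46.3] 1.9 h 79.6
top3 S n 152 x -0.9 y -0.7 [40.4 40.7] 1.4 h 59.3
scene3 first n 803 x 2.2 y -1.7 [69.1 73.6] 89.0 h 141.6
scene3 XL n 596 x 1.8 y 1.0 [66.5 63.6] 0.2 h 121.7
scene3 L n 476 x 1.5 y -0.7 [61.4 59.1] 0.7 h 101.4
scene3 M n 350 x 2.7 y 0.1 [54.2 56.1] 89.5 h 81.5
scene3 S n 265 x 1.0 y -1.0 [49.5 49.1] 88.5 h 61.4
```

View pics/v3.png

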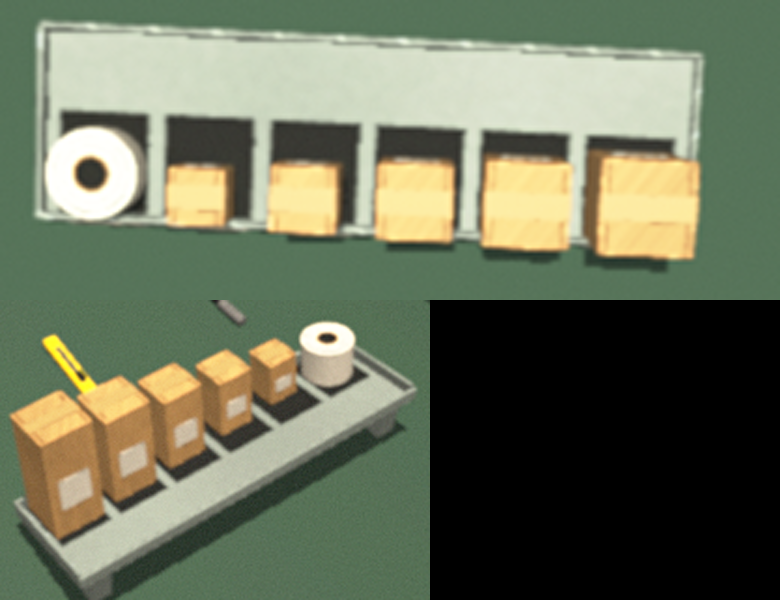

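```bash
python3 - <<'E'
from h import *
ex=np.array([.9765,-.0528,.2085]);ey=np.array([.054,.9985,0]);ez=np.cross(ex,ey);O4=np.array([.599,-.069,.030])
c=load("top3.npz");c0=load("top0.npz");hsv=cv2.cvtColor(c["pixels"],cv2.COLOR_RGB2HSV)
for i,(nm,w,h) in enumerate([("XL",58,120),("L",52,100),("M",46,80),("S",40,60)]):
    f=lambda x,y,z: proj(c,O4+(x*ex+(y+78*i)*ey+z*ez)/1000)[0].round(1)
    a,b=f(w/2,w/2,h),f(w/2,-w/2,h); v=int(round((a[1]+b[1])/2))
    m0,m1=f(65,33,0),f(65,-33,0); mv=int(round((m0[1]+m1[1])/2))
    g=cv2.cvtColor(c["pixels"],cv2.COLOR_RGB2GRAY); g0=cv2.cvtColor(c0["pixels"],cv2.COLOR_RGB2GRAY)
    print(nm,"ideal top edges",a,b,"row",v,"sat,val L",[(u,int(g[v,u])) for u in range(int(a[0])-4,int(a[0])+5)],"R",[(u,int(g[v,u])) for u in range(int(b[0])-3,int(b[0])+7)])
    print("   ideal mat",m0,m1,"L",[(u,int(g0[mv,u])) for u in range(int(m0[0])-3,int(m0[0])+5)],"R",[(u,int(g0[mv,u])) for u in range(int(m1[0])-3,int(m1[0])+5)])
o=np.hstack([cv2.resize(c["pixels"][160:205,225:310,::-1],None,fx=4.6,fy=6,interpolation=0),cv2.resize(c["pixels"][160:205,300:385,::-1],None,fx=4.6,fy=6,interpolation=0)])
cv2.imwrite("pics/v4.png",o)
E
```

```text
XL ideal top edges [341.9 187.3] [370.3 188.6] row 188 sat,val L [(337, 221), (338, 190), (339, 123), (340, 123), (341, 196), (342, 232), (343, 235), (344, 233), (345, 234)] R [(367, 233), (368, 233), (369, 233), (370, 229), (371, 222), (372, 217), (373, 189), (374, 134), (375, 99), (376, 95)]
   ideal mat [339.6 167.3] [369.2 168.8] L [(336, 209), (337, 214), (338, 212), (339, 188), (340, 128), (341, 69), (342, 52), (343, 51)] R [(366, 54), (367, 52), (368, 71), (369, 130), (370, 187), (371, 211), (372, 214), (373, 210)]
L ideal top edges [305.4 186.3] [330.5 187.5] row 187 sat,val L [(301, 218), (302, 214), (303, 188), (304, 155), (305, 194), (306, 231), (307, 234), (308, 234), (309, 233)] R [(327, 233), (328, 235), (329, 234), (330, 209), (331, 120), (332, 76), (333, 137), (334, 199), (335, 223), (336, 225)]
   ideal mat [304.6 165.6] [334.2 167.1] L [(301, 200), (302, 208), (303, 206), (304, 183), (305, 129), (306, 70), (307, 52), (308, 53)] R [(331, 52), (332, 51), (333, 70), (334, 132), (335, 190), (336, 214), (337, 217), (338, 215)]
M ideal top edges [270.1 185.4] [291.9 186.4
[... 302 characters left out ...]
 (267, 205), (268, 199), (269, 174), (270, 121), (271, 68), (272, 53), (273, 54)] R [(296, 52), (297, 51), (298, 55), (299, 91), (300, 153), (301, 198), (302, 207), (303, 205)]
S ideal top edges [235.8 184.5] [254.5 185.4] row 185 sat,val L [(231, 216), (232, 215), (233, 209), (234, 183), (235, 191), (236, 227), (237, 233), (238, 232), (239, 233)] R [(251, 233), (252, 233), (253, 232), (254, 212), (255, 140), (256, 95), (257, 77), (258, 54), (259, 54), (260, 56)]
   ideal mat [234.5 162.2] [264.2 163.7] L [(231, 203), (232, 207), (233, 203), (234, 180), (235, 124), (236, 68), (237, 51), (238, 52)] R [(261, 53), (262, 51), (263, 69), (264, 123), (265, 176), (266, 198), (267, 201), (268, 198)]
```

View pics/v4.png

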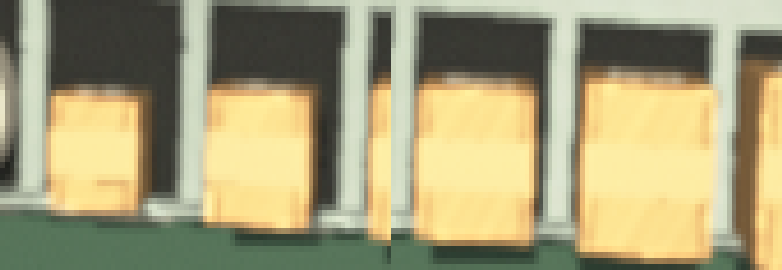

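The cartons' top edges match the centred positions to about 1 px, and the mat edges agree. The arm is parked clear, so I'll hand in.

```bash
python3 -c "
from cell import arm; print(arm.finish_job())"; python3 s.py
```

```text
the job is handed in; nothing more can be done
None
the job is handed in; nothing more can be done
```

All four cartons now stand in the empty lanes, stepping down from the tallest carton at the right end to the smallest beside the label roll. From right to left that is XL in lane4, L in lane3, M in lane2 and S in lane1. I lowered each one square to the slope and pushed it against the lip until the force rose to about 13–18 N. The job was handed in at about 38 s of the 128 s allowed.

Last checks, measured from the pictures after the arm was clear:
- **Centring:** each carton is within about 1 mm of the middle of its lane, and both cameras agree.
- **Against the lip:** the top camera puts the four cartons within 1 mm of the lip line (−0.3 to −0.9 mm). The scene camera reads about 1–3 mm up the slope for all of them. It reads the same (2.2 mm) for the tallest carton, which already stood against the lip, so I take this as that camera's calibration error.
- **Upright:** top heights above the slope came out within 1 mm of the expected 120, 100, 80 and 60 mm in the top camera.
- **Square to the lip:** the largest yaw reading was 1.9°, for M in the top camera. The other camera read 0.5° for it, so this is within measuring noise.
- **End items:** the tallest carton measured the same before and after. The label roll looked unmoved, but I checked it only by eye.

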